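# Roll a shaft blank into the V-rest and set it against the stop

## Robot

A 6-joint arm with a two-finger parallel gripper is mounted at the origin on a cart in front of the work surface, level with it; the furniture and walls round the work are solid. World frame = base frame: x ahead of the robot, y to its left, z up, the work surface at z = 0. Lengths are in m, angles in degrees, forces in N, time in s.
With the tool pointing down it reaches from about 0.375 to 0.825 m from the base axis. Payload 5.5 kg.
Tool frame: the origin (TCP) lies on the centre line of the jaws, within the pads' length; the fingertips stand 19 mm ahead of it and the grasp point (between the pads) is the TCP; x points along the fingers, z is the direction in which the jaws open and shut, and the axes are right-handed (so a half turn about x gives the same grasp; the last joint's range is limited). The gripper opens to 85 mm and grips with 20 to 120 N. Pads are 22 mm wide; open, the fingers measure 114 mm over their backs; the gripper's body (76 mm by 85 mm) begins 54 mm behind the grasp point. The pads swing forward as they close: fully open they stand 13 mm farther back than shut.
Start: joints at [-65.489, 17.962, -2.699, 69.339, 0, 90], TCP at [0.249, -0.546, 0.25] pointing down, gripper open.
Joint ranges: [-152.73, 152.73], [-39.44, 99.34], [-58.76, 71.6], [-118.89, 123.64], [-81.53, 83.1], [-180, 180]. Speed limits (degrees/s): [136.94, 136.94, 172.46, 180, 180, 180].

## Interface

Orientations are given as a 3x3 rotation matrix whose columns are the frame's x, y, z axes.
In Python, from rig import r gives the robot as it stands. The module is installed in compiled form; this text tells all that it offers.
- The arm moves only by the tool servo_tool, never from a script. Its argument "plan" is a list that holds one entry, the list of rows, each a list of 4 numbers: the shift along the tool's x, y, z in mm, then the turn about the tool's x in units of 10 degrees (1.0 is 10 degrees). A call has 1 to 12 rows; each row is the pose to reach, as a shift and turn from the pose measured when the call began, along the tool's axes at that moment; what a row does not reach only later rows make up. A row lasts 1/8 s, in which the tool goes at most 62.5 mm and 10.7 degrees, less where a joint would pass 70% of its speed; a pose out of reach is approached as far as the arm can. A call with a gripper value outside its range is refused whole. "fingers" is the closure in counts, from 0 (fully open) to 255 (shut), set as the call begins (left out, the last holds). The fingers move at their own pace and stop on an object; "newtons" is the grip in N (left out, the last holds). Time passes only in rows, so rows that repeat a pose let the fingers close. It gives the time, the measured TCP pose, the force and the opening at its end, in the units of the state.
- r.observe(): the state, without advancing time (a new reading comes with each control period).
- r.snapshot(name): name is "side" or "top" or "wrist"; returns the picture (420x560x3 uint8, red, green, blue); there is no depth.
- r.camera_params(name): a dict with "K" (3x3 intrinsics, pixels), "k1" (the pictures are not rectified: a ray, as slopes to the right and down, at radius r is drawn at 1 + k1 r^2 times it, then the intrinsics apply), "world_from_camera" (4x4, takes a point from camera to world coordinates); the wrist camera has in their place "T_tool_cam" (4x4, takes a point from camera to tool coordinates, whose origin is the TCP and whose axes are the tool frame's). Camera axes: x right, y up, looking along -z (the intrinsics and any distortion apply to the point x, -y, -z); pixel columns grow to the right and rows downward; lengths in m; the calibration is good to about 2 mm. A picture is of the moment at which its call begins: read the wrist's pose just before it. camera_params takes no time and is no camera call.
- r.close_job(): hands the job in, once; it reports no verdict.
The state is a dict: "time_s": time; "joint_pos": joint angles; "qd": joint speeds; "effort": joint torques, N m; "eef_pos": TCP position; "eef_rot": TCP orientation; "wrist_force": force on the tool from outside, world axes, zero at the start; "ft_torque": the same for the moment, N m; "finger_gap": finger opening in m.
Only numpy, scipy, OpenCV 4.12 (cv2) and the standard library are available. Lean on these libraries where they do the work, as an engineer would, in place of code of your own. Each camera call takes 0.05 s, during which the arm holds its last target.

## Task

Roll the loose round metal bar along the bench with your fingertips, up the ramp of the grey V-rest until it drops into the V groove, and push it along the groove by its end until its other end butts against the steel stop plate. Only push it, gently: do not pinch it, lift it or knock it about, and do not disturb the bottle, the wedge or the wooden block. Finish clear of everything.

Things in the scene. Friction and masses are not known exactly. Their poses are not given: they have to be found in the camera images.
- round_bar: Loose solid bare aluminium bar, 44 mm thick, 150 mm long, about 0.6 kg, lightly oiled (friction about 0.25), flat ends. Origin at its middle, on its axis (22 mm above the bench); its x runs along the bar, y and z turn as it rolls. It rolls easily and stops by itself within some cm. It starts on the -y side of the V-rest, up to 0.2 rad askew, its +x end 20 to 35 mm short of the stop along v_rest x.
- v_rest: Grey V-rest bolted to the bench, within 0.15 rad of the world axes. Origin on the bench below the groove's bottom line. The groove, a 120 degree V (flanks at 30 degrees) with its bottom 2 mm up, runs along x from -95 (open end) to +60 mm (stop plate). Its far flank (+y) ends at a wall 40 mm high, y = 30 to 42 mm; behind it a foot with bolts 16 mm high, to y = 72 mm.
- crest (a point): Middle of the crest of the V-rest's ramp: v_rest (-17, -18, 11) mm, axes as v_rest. The 9 degree ramp, as long as the groove, rises from the bench at v_rest y = -85 mm to this crest, 11 mm high and 3 mm wide; behind it the near flank falls into the groove. Pushed low, at or below the bar's axis, the bar rolls up easily.
- stop (a point): On the face of the bare steel stop plate that closes the groove's +x end: v_rest (60, 0, 27) mm, axes as v_rest; the face looks to -x. The plate is 10 mm thick, 55 mm high, from v_rest y = -16 to +42 mm, with a rib behind it to x = +90 mm.
- seat (a point): Where the bar's middle lies when seated in the groove with its end on the stop: v_rest (-15, 0, 27) mm, axes as v_rest. The seated bar then spans v_rest x = -90 to +60 mm (near end 5 mm inside the open end), its top 49 mm high. Sliding it along the groove takes about 1 to 3 N.
- glue_bottle: Bystander: white squeeze bottle with red cap, 62 mm wide, 205 mm high, to the left of the V-rest. Origin under its middle.
- wedge_0: Bystander: small wooden wedge, 30 x 100 x 20 mm, to the left near the bench's edge. Origin under its middle.
- block_16: Bystander: wooden block with finger-jointed end, 60 x 133 x 26 mm, to the right near the bench's edge. Origin under its middle.
Not all that is in view belongs to the job. Of the things shaped like the round_bar, the aluminium one is meant.

How it is judged (in metres and radians):
On the way:
1. the bar has dropped into the V groove (y of round_bar in the frame of seat between -0.005 and 0.005 m and z of round_bar in the frame of seat below 0.003 m and angle between the x axis of round_bar and the x axis of seat, either way round below 0.08 rad), for 0.2 s.
At the end, for the whole second after the job is handed in: The bar lies at rest in the V groove (middle within 4 mm across and 3 mm in height, axis within 0.05 rad of the groove) with its end within 4 mm of the stop plate (x of round_bar in the frame of seat between -0.004 and 0.004 m and y of round_bar in the frame of seat between -0.004 and 0.004 m and z of round_bar in the frame of seat between -0.003 and 0.003 m and angle between the x axis of round_bar and the x axis of seat, either way round below 0.05 rad and linear speed of round_bar below 0.02 m/s); the robot touches nothing.
It fails at once if the bar was lifted (its middle above 42 mm anywhere, or above 30 mm while still on the bench before the ramp; lying on the bench it is at 22 mm, on the ramp's crest at 33 mm) (height (world z) of round_bar above 0.042 m or (height (world z) of round_bar above 0.03 m and y of round_bar in the frame of seat below -0.085 m)).
It fails at once if the bar was pinched or pushed harder than 45 N (contact force between the fingers and round_bar above 45 N).
It fails at once if the bar was knocked about (faster than 0.8 m/s) (linear speed of round_bar above 0.8 m/s).
It fails at once if the bottle, the wedge or the wooden block was moved more than 20 mm (distance of any of glue_bottle, wedge_0, block_16 from where it was at the start of the episode above 0.02 m).
It also fails if it takes over 58 s, if anything falls off the work surface, if the arm or the gripper's body presses on something with over 40 N, if the wrist force passes 120 N, or if a joint passes its speed limit or range.

## Working session

There is one attempt and no reset: what is moved stays moved. The work goes in short steps, Python scripts to look and compute and a tool call to move; the robot and the scene stay as the last step left them, time stands still between calls to the robot, and variables do not carry over. Pictures are saved under pics/ and viewed, and the job is handed in when it is done.

Besides the shell and the picture viewer there is one more tool, called as name(argument=value, ...) on one line, values as JSON. servo_tool: Moves the arm, as the interface text tells. Its arguments: {"type":"object","properties":{"plan":{"type":"array"},"fingers":{"type":"number"},"newtons":{"type":"number"}},"required":["plan"]}

```bash
mkdir -p pics
python3 - <<'E'
from rig import r
import cv2,numpy as np
o=r.observe(); print(o)
for n in ["side","top"]:
    im=r.snapshot(n); cv2.imwrite(f"pics/{n}0.png",im[:,:,::-1]); p=r.camera_params(n); print(n,p)
print(r.camera_params("wrist"))
E
```

```text
{'time_s': 0.0, 'joint_pos': array([-6.54875837e+01,  1.80030499e+01, -2.75664604e+00,  6.93388556e+01,
        3.86500314e-04,  8.99989222e+01]), 'qd': array([-0.01251661,  0.02225514, -0.01391739, -0.0051455 ,  0.07282982,
       -0.04655432]), 'effort': array([-1.60390915e-03, -5.39591432e+01,  3.39745975e+01,  1.91807176e-02,
        7.49586206e-06,  4.40108749e-08]), 'eef_pos': array([ 0.24870362, -0.54541196,  0.24942797]), 'eef_rot': array([[-7.07494266e-04,  9.09863583e-01,  4.14906929e-01],
       [ 1.56782236e-03,  4.14907533e-01, -9.09862232e-01],
       [-9.99998521e-01,  6.77805002e-06, -1.72004917e-03]]), 'wrist_force': array([0.01379796, 0.50116299, 0.64751465]), 'ft_torque': array([-0.00572909,  0.0257802 ,  0.05418061]), 'finger_gap': 0.08529733322170241}
side {'K': array([[392.52479143,   0.        , 284.38687493],
       [  0.        , 392.52479143, 206.76773355],
       [  0.        ,   0.        ,   1.        ]]), 'k1': 0.010486674761205022, 'world_from_camera': array([[-0.98682297,  0.06424577, -0.1485022 ,  0.27022421],
       [-0.1606307 , -0.49929805,  0.8514
[... 447 characters left out ...]
3344, -0.00334755, -0.0702256 ],
       [-0.00360351,  0.06355685,  0.99797171,  1.72782007],
       [ 0.        ,  0.        ,  0.        ,  1.        ]])}
{'K': array([[353.56617065,   0.        , 276.3240438 ],
       [  0.        , 353.56617065, 206.81628208],
       [  0.        ,   0.        ,   1.        ]]), 'k1': 0.00574380772747223, 'T_tool_cam': array([[ 2.81223487e-04,  2.81895342e-01, -9.59445119e-01,
        -1.23415462e-01],
       [ 1.37438919e-03,  9.59444142e-01,  2.81895458e-01,
         7.18204483e-02],
       [ 9.99999016e-01, -1.39792662e-03, -1.17615683e-04,
        -8.16787788e-04],
       [ 0.00000000e+00,  0.00000000e+00,  0.00000000e+00,
         1.00000000e+00]])}
```

View pics/side0.png

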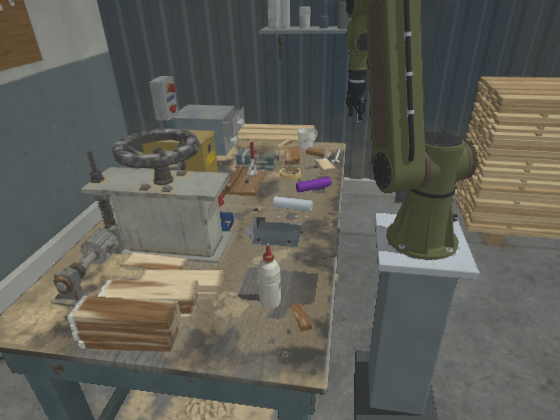

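View pics/top0.png

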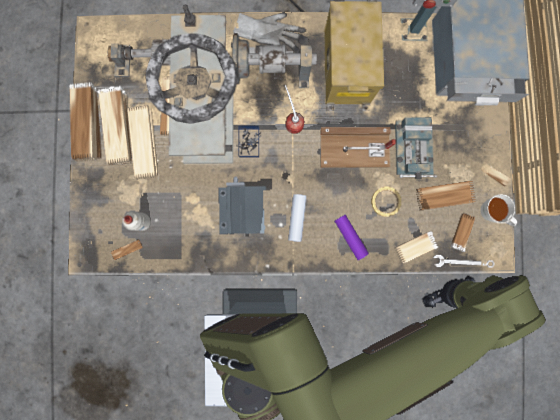

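Two things could be taken for the bar: the pale cylinder at top px (298,217) and the purple one at (352,237). "Bare aluminium" fits the pale one, and I'll check it in a crop. The V-rest is at (241,208).

Run:
```python
import cv2,numpy as np
t=cv2.imread("pics/top0.png")[165:275,205:385]; s=cv2.imread("pics/side0.png")[165:255,235:345]
a=cv2.resize(t,None,fx=4.4,fy=4.4,interpolation=cv2.INTER_CUBIC); cv2.imwrite("pics/topc.png",a)
cv2.imwrite("pics/sidec.png",cv2.resize(s,None,fx=6,fy=6,interpolation=cv2.INTER_CUBIC))
```

```text
(no output)
```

View pics/topc.png

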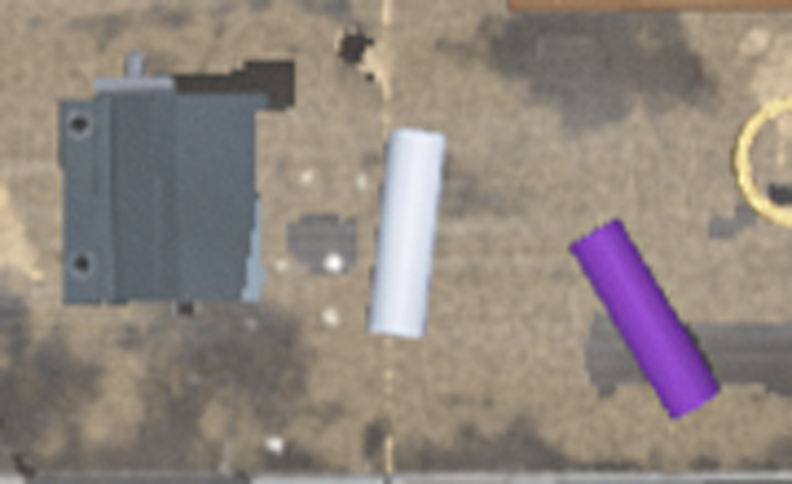

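View pics/sidec.png

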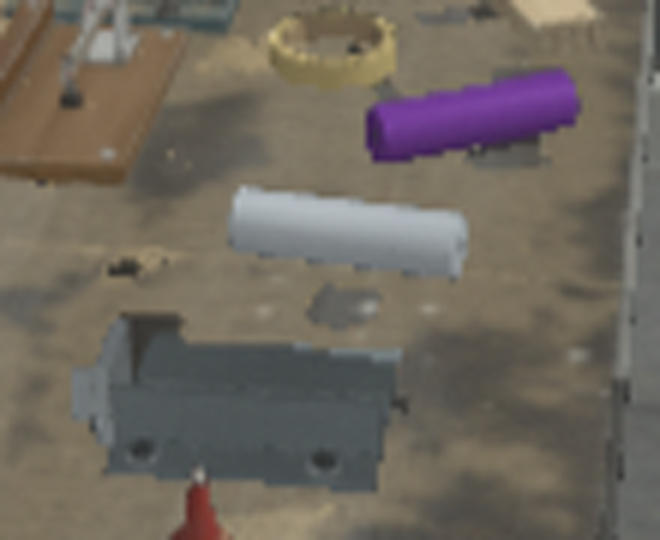

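```bash
cat > h.py <<'E'
import numpy as np,cv2
def ray(p,u,v,T=None):
    K=p["K"];d=np.array([(u-K[0,2])/K[0,0],(v-K[1,2])/K[1,1]]);s=d.copy()
    for _ in range(20): s=d/(1+p["k1"]*(s@s))
    T=p["world_from_camera"] if T is None else T
    return T[:3,3],T[:3,:3]@np.array([s[0],-s[1],-1])
def onz(p,u,v,z,T=None):
    c,d=ray(p,u,v,T);return c+d*(z-c[2])/d[2]
def proj(p,X,T=None):
    T=p["world_from_camera"] if T is None else T
    q=T[:3,:3].T@(np.asarray(X)-T[:3,3]);s=np.array([q[0],-q[1]])/-q[2];s=s*(1+p["k1"]*(s@s))
    return p["K"][:2,:2]@s+p["K"][:2,2]
def toolT(o):
    T=np.eye(4);T[:3,:3]=o["eef_rot"];T[:3,3]=o["eef_pos"];return T
E
python3 - <<'E'
from rig import r
from h import *
p=r.camera_params("top")
im=cv2.imread("pics/top0.png");hsv=cv2.cvtColor(im,cv2.COLOR_BGR2HSV)
m=((hsv[:,:,2]>170)&(hsv[:,:,1]<60)).astype(np.uint8);m[:, :280]=0;m[:,320:]=0;m[:190]=0;m[245:]=0
c=max(cv2.findContours(m,0,2)[0],key=cv2.contourArea)
re=cv2.minAreaRect(c);b=cv2.boxPoints(re);print(re)
W=np.array([onz(p,*q,0.022) for q in b]);print(W.round(4))
print("center",onz(p,*re[0],0.022),[np.linalg.norm(W[i]-W[i-1]).round(4) for i in range(4)])
f=lambda x,y,z:onz(p,205+x/4.4-.4,165+y/4.4-.4,z).round(4)
print("foot",f(60,101,.016),f(64,302,.016))
print("ramp",f(270,95,0),f(262,300,0))
print("plate top back", f(96,79,.055),f(172,79,.055),"front",f(96,91,.055),f(172,91,.055))
ps=r.camera_params("side")
g=lambda x,y,z:onz(ps,235+x/6-.4,165+y/6-.4,z).round(4)
print("side foot",g(107,472,.0),g(377,491,.0)) 
for n,u,v in(("al",0,0),):pass
E
```

```text
((304.0, 215.5), (51.0, 30.0), 90.0)
[[ 0.5602 -0.1212  0.022 ]
 [ 0.5599 -0.2194  0.022 ]
 [ 0.3932 -0.2178  0.022 ]
 [ 0.3936 -0.1202  0.022 ]]
center [ 0.47647611 -0.16957343  0.022     ] [np.float64(0.1666), np.float64(0.0982), np.float64(0.1667), np.float64(0.0976)]
foot [0.57   0.1112 0.016 ] [0.4199 0.1078 0.016 ]
ramp [ 0.5756 -0.0456  0.    ] [ 0.4213 -0.0391  0.    ]
plate top back [0.5816 0.0807 0.055 ] [0.5813 0.0252 0.055 ] front [0.5728 0.0807 0.055 ] [0.5725 0.0252 0.055 ]
side foot [0.5704 0.1051 0.    ] [0.415  0.1027 0.    ]
```

The crop confirms that the pale silver cylinder is the aluminium bar and the other is purple. My threshold was too loose, so I'll refine the mask and locate the neighbours as well.

Run:
```python
from rig import r
from h import *
p=r.camera_params("top")
im=cv2.imread("pics/top0.png");hsv=cv2.cvtColor(im,cv2.COLOR_BGR2HSV)
def box(m,z,n):
    c=max(cv2.findContours(m.astype(np.uint8),0,2)[0],key=cv2.contourArea)
    re=cv2.minAreaRect(c);b=cv2.boxPoints(re)
    W=np.array([onz(p,*q,z) for q in b])
    print(n,re,"\n",W[:,:2].round(4).tolist(),"c",onz(p,*re[0],z)[:2].round(4),[np.linalg.norm(W[i]-W[i-1]).round(4) for i in range(4)])
roi=np.zeros(im.shape[:2],bool);roi[185:250,283:315]=1
print(im[217,285:312].tolist())
b,g,rr=[im[:,:,i].astype(int) for i in range(3)]
box(roi&(b>=rr+8)&(b>120),.022,"bar")
box((hsv[:,:,0]>125)&(hsv[:,:,0]<150)&(hsv[:,:,1]>120),.022,"purple")
roi=np.zeros(im.shape[:2],bool);roi[165:250,205:275]=1
box(roi&(b>=rr+4),.01,"rest")
```

```text
[[128, 127, 129], [131, 145, 154], [133, 151, 164], [135, 152, 166], [133, 152, 166], [120, 123, 125], [165, 154, 149], [207, 192, 185], [224, 212, 203], [233, 224, 218], [238, 229, 225], [243, 235, 230], [248, 241, 236], [247, 241, 237], [245, 237, 232], [241, 232, 228], [236, 227, 221], [231, 221, 212], [210, 196, 186], [155, 161, 165], [139, 155, 168], [144, 160, 173], [147, 161, 174], [150, 166, 180], [155, 171, 185], [147, 165, 178], [139, 155, 167]]
bar ((297.1158447265625, 217.45730590820312), (12.699625968933105, 45.93952178955078), 6.340191841125488) 
 [[0.3983, -0.1178], [0.5473, -0.1353], [0.5425, -0.1765], [0.3935, -0.1588]] c [ 0.4702 -0.1471] [np.float64(0.0413), np.float64(0.15), np.float64(0.0415), np.float64(0.15)]
purple ((351.26470947265625, 236.941162109375), (45.79011917114258, 12.862393379211426), 59.03623962402344) 
 [[0.4593, -0.2673], [0.4808, -0.3036], [0.3524, -0.3792], [0.3311, -0.3428]] c [ 0.4058 -0.3232] [np.float64(0.1488), np.float64(0.0422), np.float64(0.149), np.float64(0.0421)]
rest ((242.0, 205.0), (56.0, 46.0), 90.0) 
 [[0.6058, 0.1094], [0.605, -0.0426], [0.4203, -0.0421], [0.4208, 0.1089]] c [0.5126 0.0333] [np.float64(0.185), np.float64(0.152), np.float64(0.1847), np.float64(0.1509)]
```

servo_tool(plan=[[[0, 43, -41, -0.65], [0, 85, -81, -1.3], [0, 128, -122, -2.0], [0, 170, -162, -2.6], [0, 213, -203, -3.3], [0, 256, -243, -3.9], [0, 298, -284, -4.6], [0, 341, -324, -5.2], [0, 383, -365, -5.9], [0, 426, -405, -6.55], [0, 426, -405, -6.55], [0, 426, -405, -6.55]]], fingers=0)

```text
time_s: 1.6
eef_pos: [0.4678, -0.0004, 0.2497]
eef_rot: [[-0.002, -0.0, 1.0], [0.001, 1.0, 0.0], [-1.0, 0.001, -0.002]]
wrist_force: [0.7, 0.5, 0.0]
finger_gap: 0.0857
```

Run:
```python
from rig import r
from h import *
import pickle
o=r.observe();im=r.snapshot("wrist");cv2.imwrite("pics/w1.png",im[:,:,::-1])
pickle.dump(o,open("w1.pkl","wb"));print(o["time_s"],o["eef_pos"],o["eef_rot"].round(3),o["joint_pos"].round(1))
```

```text
1.6 [ 4.67777497e-01 -3.86342452e-04  2.49741699e-01] [[-0.002 -0.     1.   ]
 [ 0.001  1.     0.   ]
 [-1.     0.001 -0.002]] [ -0.1   3.8 -20.1  66.2   0.   89.9]
```

View pics/w1.png

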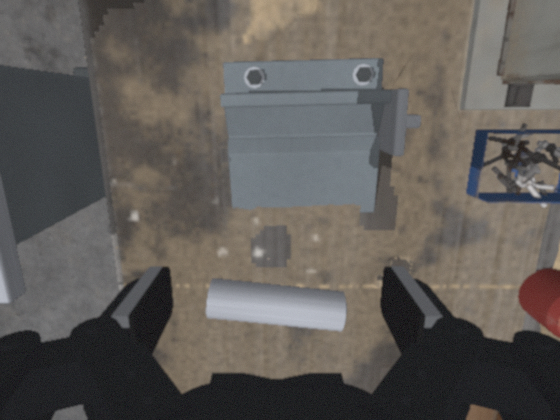

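The wrist view shows the V-rest with its ramp toe at (232,209)-(376,212), the groove line near row 136, the plate at (395,125), and the bar at (277,305). I'll enlarge it to read the corners.

Run:
```python
import cv2
s=cv2.imread("pics/w1.png")[45:225,205:425]
cv2.imwrite("pics/w1c.png",cv2.resize(s,None,fx=3.3,fy=3.3,interpolation=cv2.INTER_CUBIC))
```

```text
(no output)
```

View pics/w1c.png

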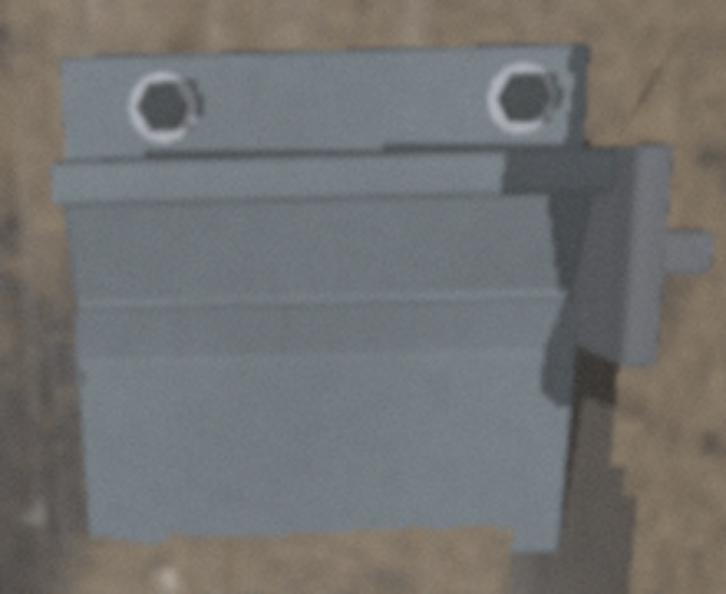

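Run:
```python
from rig import r
from h import *
import pickle
o=pickle.load(open("w1.pkl","rb"));p=r.camera_params("wrist");T=toolT(o)@p["T_tool_cam"]
f=lambda x,y,z:onz(p,205+x/3.3-.35,45+y/3.3-.35,z,T)
for n,a,b,z in [("wall front 30",(62,205),(505,195),.04),("wall back 42",(52,165),(505,152),.04),("groove 0",(80,305),(562,294),.002),("crest -18",(80,360),(545,350),.011),("foot 72",(62,60),(588,45),.016),("toe -85",(90,536),(557,550),0),("plate front (60,-16),(60,42)",(622,362),(637,148),.055)]:
    A=f(*a,z);B=f(*b,z);d=B-A;print(n,A[:2].round(4),B[:2].round(4),"ang",np.arctan2(d[1],d[0]).round(3),"len",np.linalg.norm(d).round(4))
im=cv2.imread("pics/w1.png").astype(int);b,g,rr=im[:,:,0],im[:,:,1],im[:,:,2]
roi=np.zeros(b.shape,bool);roi[270:340,190:360]=1
m=roi&(b>=rr+3)&(b>80)
c=max(cv2.findContours(m.astype(np.uint8),0,2)[0],key=cv2.contourArea);re=cv2.minAreaRect(c);W=np.array([onz(p,*q,.022,T) for q in cv2.boxPoints(re)])
print(re,W[:,:2].round(4).tolist(),onz(p,*re[0],.022,T)[:2],np.arctan2(*(W[2]-W[1])[[1,0]]),[np.linalg.norm(W[i]-W[i-1]).round(4) for i in range(4)])
```

```text
wall front 30 [0.4192 0.0689] [0.5407 0.0717] ang 0.023 len 0.1215
wall back 42 [0.4169 0.0793] [0.54   0.0829] ang 0.029 len 0.1231
groove 0 [0.4181 0.0384] [0.5688 0.042 ] ang 0.024 len 0.1507
crest -18 [0.4187 0.0224] [0.5625 0.0257] ang 0.023 len 0.1438
foot 72 [0.4174 0.1083] [0.5667 0.1125] ang 0.028 len 0.1494
toe -85 [ 0.4184 -0.0377] [ 0.5744 -0.0422] ang -0.029 len 0.1561
plate front (60,-16),(60,42) [0.5721 0.0281] [0.5707 0.0834] ang 1.596 len 0.0553
((276.451171875, 304.8052978515625), (139.4969482421875, 39.71907043457031), 5.90614128112793) [[0.3863, -0.1622], [0.3935, -0.1124], [0.5471, -0.1297], [0.5454, -0.1808]] [ 0.4676559  -0.14581353] -0.11220168150462317 [np.float64(0.1601), np.float64(0.0503), np.float64(0.1545), np.float64(0.0511)]
```

The measurements agree: rest origin about (0.5125, 0.0405) with yaw 0.025 rad, bar centre (0.470, -0.147) with yaw -0.115. The bar's +x end is about 27 mm short of the stop, as specified. Next I go behind the bar with the open fingers lined up with its axis.

servo_tool(plan=[[[0, -51, -1, 0.2], [0, -102, -2, 0.4], [0, -153, -4, 0.66], [0, -204, -5, 0.66], [0, -204, -5, 0.66], [45, -204, -5, 0.66], [90, -204, -5, 0.66], [135, -204, -5, 0.66], [175, -204, -5, 0.66], [200, -204, -5, 0.66], [212, -204, -5, 0.66], [212, -204, -5, 0.66]]])

```text
time_s: 3.15
eef_pos: [0.4614, -0.2047, 0.0374]
eef_rot: [[-0.003, 0.117, 0.993], [0.002, 0.993, -0.117], [-1.0, 0.001, -0.003]]
wrist_force: [-0.6, -0.4, -0.1]
finger_gap: 0.085
```

Run:
```python
from rig import r
from h import *
o=r.observe();im=r.snapshot("wrist")[:,:,::-1];s=r.snapshot("side")[150:250,230:350,::-1]
cv2.imwrite("pics/w2.png",im);cv2.imwrite("pics/s2.png",cv2.resize(s,None,fx=6,fy=6,interpolation=cv2.INTER_CUBIC))
print(o["time_s"],o["eef_pos"],o["eef_rot"].round(3),o["wrist_force"])
```

```text
3.15 [ 0.46139971 -0.20471928  0.0374283 ] [[-0.003  0.117  0.993]
 [ 0.002  0.993 -0.117]
 [-1.     0.001 -0.003]] [-0.58181252 -0.3837369  -0.08073686]
```

View pics/w2.png

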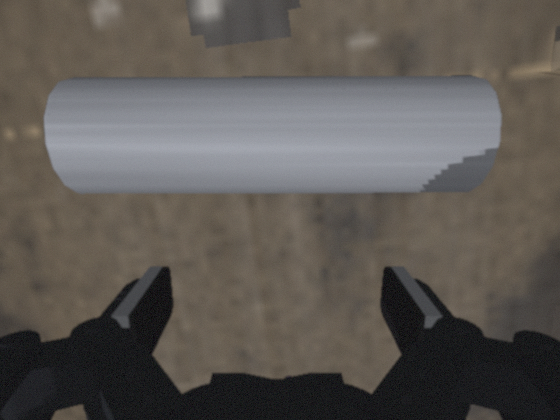

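View pics/s2.png

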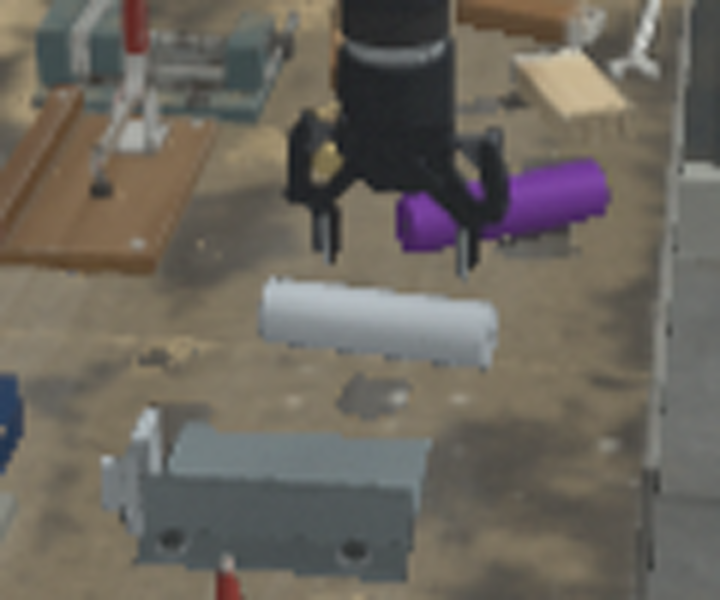

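The bar lies parallel to the fingers. I'll compute the fingertip height from the side view.

Run:
```python
from rig import r
from h import *
p=r.camera_params("side")
for cx,cy,y in((330,262,-.20),(465,275,-.189)):
    c,d=ray(p,230+cx/6-.4,150+cy/6-.4)
    for yy in(y,y-.022): X=c+d*(yy-c[1])/d[1];print(X.round(4))
```

```text
[ 0.5074 -0.2     0.0361]
[ 0.5112 -0.222   0.0241]
[ 0.4152 -0.189   0.0384]
[ 0.4176 -0.211   0.0264]
```

servo_tool(plan=[[[8, 3, 0, 0], [16, 10, 0, 0], [16, 16, 0, 0], [16, 21, 0, 0], [16, 25, 0, 0], [16, 29, 0, -0.05], [16, 33, 0, -0.15], [16, 37, -1, -0.25], [16, 41, -1, -0.35], [16, 45, -1, -0.45], [16, 49, -2, -0.55], [16, 53, -2, -0.65]]])

```text
time_s: 4.75
eef_pos: [0.4668, -0.152, 0.0226]
eef_rot: [[-0.0, 0.002, 1.0], [0.0, 1.0, -0.002], [-1.0, 0.0, -0.0]]
wrist_force: [0.2, 0.1, 0.7]
finger_gap: 0.0853
```

```bash
cat > look.py <<'E'
from rig import r
from h import *
import sys,pickle
n=sys.argv[1];o=r.observe();im=r.snapshot("wrist")[:,:,::-1];s=r.snapshot("side")[150:250,230:350,::-1]
pickle.dump(o,open(n+".pkl","wb"))
cv2.imwrite(f"pics/w{n}.png",im)
a=cv2.resize(s,(504,420),interpolation=cv2.INTER_CUBIC)
b=cv2.resize(im,(296,222));c=np.zeros((420,296,3),np.uint8);c[:222]=b
cv2.imwrite(f"pics/c{n}.png",np.hstack([a,c]))
print(o["time_s"],o["eef_pos"].round(4),np.degrees(np.arctan2(o["eef_rot"][1,2],o["eef_rot"][0,2])).round(2),o["wrist_force"].round(1))
E
python3 look.py 3
```

```text
4.75 [ 0.4668 -0.152   0.0226] -0.12 [0.2 0.1 0.7]
```

View pics/c3.png

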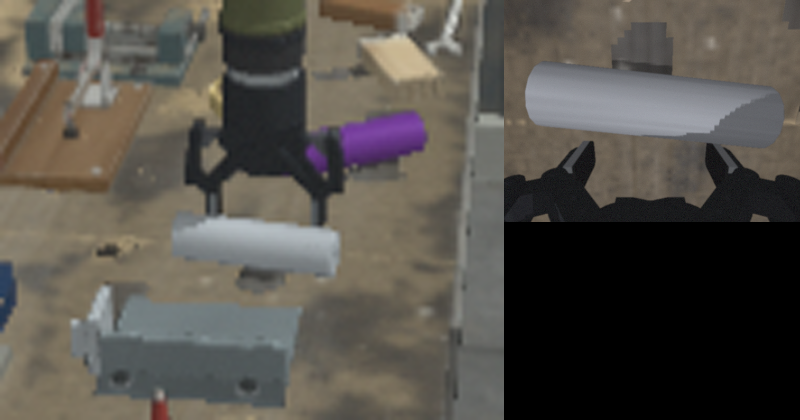

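servo_tool(plan=[[[0, 4, 0, -0.05], [0, 8, 0, -0.1], [0, 12, 0, -0.15], [0, 16, 0, -0.15], [0, 19, 0, -0.15], [0, 22, 0, -0.15], [0, 25, 0, -0.15], [0, 28, 0, -0.15], [0, 31, 0, -0.15], [0, 34, 0, -0.15], [0, 37, 0, -0.15], [0, 40, 0, -0.15]]])

```text
time_s: 6.35
eef_pos: [0.467, -0.1117, 0.0227]
eef_rot: [[-0.0, -0.024, 1.0], [0.001, 1.0, 0.024], [-1.0, 0.001, -0.0]]
wrist_force: [-0.3, -0.5, -0.4]
finger_gap: 0.0855
```

```bash
python3 look.py 4
```

```text
6.35 [ 0.467  -0.1117  0.0227] 1.37 [-0.3 -0.5 -0.4]
```

View pics/c4.png

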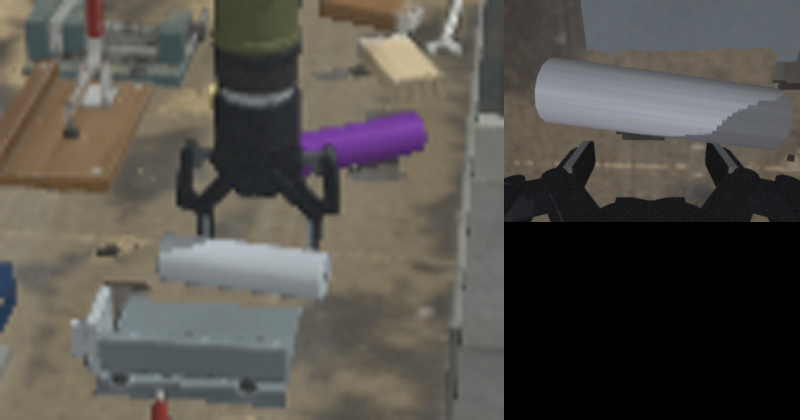

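View pics/w4.png

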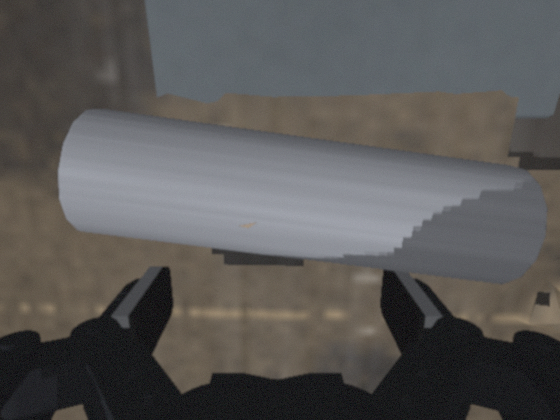

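```bash
cat > bar.py <<'E'
from rig import r
from h import *
import sys,pickle
# wrist pixel of bar near side line & ends given by hand -> vrest coords
R0=np.array([.5125,.0405]);a=.025;R=np.array([[np.cos(a),-np.sin(a)],[np.sin(a),np.cos(a)]])
def wpt(n,u,v,z):
    o=pickle.load(open(n+".pkl","rb"));p=r.camera_params("wrist");T=toolT(o)@p["T_tool_cam"]
    X=onz(p,u,v,z,T)
    return X.round(4),(R.T@(X[:2]-R0)).round(4)
if __name__=="__main__":
    n=sys.argv[1];z=float(sys.argv[2])
    for q in sys.argv[3:]:
        u,v=map(float,q.split(","));print(q,*wpt(n,u,v,z))
E
python3 bar.py 4 0.022 60,175 75,170 545,225 530,225; python3 bar.py 4 0.044 88,110 525,168
```

```text
60,175 [ 0.3887 -0.0657  0.022 ] [-0.1264 -0.1031]
75,170 [ 0.3942 -0.0638  0.022 ] [-0.1208 -0.1013]
545,225 [ 0.5655 -0.0801  0.022 ] [ 0.05   -0.1219]
530,225 [ 0.56   -0.0802  0.022 ] [ 0.0445 -0.1219]
88,110 [ 0.4127 -0.0424  0.044 ] [-0.1019 -0.0804]
525,168 [ 0.5377 -0.0555  0.044 ] [ 0.0228 -0.0966]
```

servo_tool(plan=[[[0, -4, 6, 0], [0, -4, 14, 0], [0, -3, 20, 0], [0, 0, 20, 0], [0, 3, 20, 0], [0, 6, 20, 0], [0, 9, 20, 0], [0, 12, 20, 0], [0, 15, 20, 0], [0, 18, 20, 0], [0, 21, 20, 0], [0, 24, 20, 0]]])

```text
time_s: 7.95
eef_pos: [0.4864, -0.0869, 0.0227]
eef_rot: [[-0.0, -0.024, 1.0], [0.001, 1.0, 0.024], [-1.0, 0.001, -0.0]]
wrist_force: [1.4, -1.9, 1.1]
finger_gap: 0.0857
```

```bash
python3 look.py 5
```

```text
7.95 [ 0.4864 -0.0869  0.0227] 1.39 [ 1.4 -1.9  1.1]
```

View pics/w5.png

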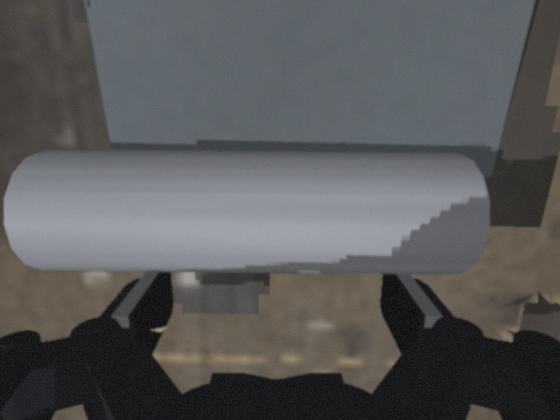

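The bar is now parallel to the rest and at the ramp toe. I recentre the fingers and roll it up, raising the fingertips with the ramp.

servo_tool(plan=[[[0, -2, -5, 0], [0, -1, -9, 0], [0, 2, -9, 0], [0, 5, -9, 0], [0, 8, -9, 0], [0, 11, -9, 0], [-1, 14, -9, 0], [-1, 17, -9, 0], [-2, 20, -9, 0], [-2, 23, -9, 0], [-3, 26, -9, 0], [-3, 29, -9, 0]]])

```text
time_s: 9.55
eef_pos: [0.4766, -0.0577, 0.0257]
eef_rot: [[-0.001, -0.025, 1.0], [0.001, 1.0, 0.025], [-1.0, 0.001, -0.0]]
wrist_force: [0.2, -1.2, 1.2]
finger_gap: 0.0857
```

```bash
python3 look.py 6
```

```text
9.55 [ 0.4766 -0.0577  0.0257] 1.42 [ 0.2 -1.2  1.2]
```

View pics/w6.png

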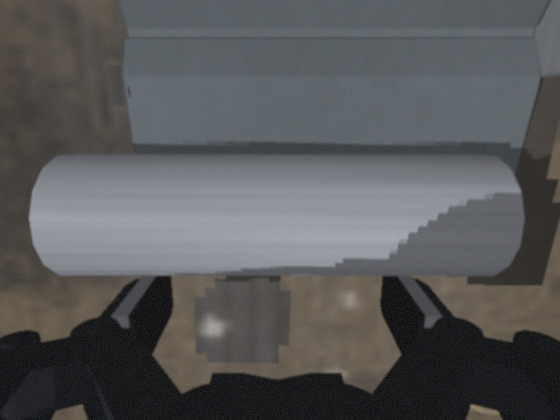

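servo_tool(plan=[[[0, 3, 0, 0], [-1, 6, 0, 0], [-1, 9, 0, 0], [-2, 12, 0, 0], [-2, 15, 0, 0], [-3, 18, 0, 0], [-3, 21, 0, 0], [-4, 24, 0, 0], [-4, 27, 0, 0], [-5, 30, 0, 0], [-5, 33, 0, 0], [-6, 36, 0, 0]]])

```text
time_s: 11.15
eef_pos: [0.4754, -0.0211, 0.0316]
eef_rot: [[-0.001, -0.025, 1.0], [0.002, 1.0, 0.025], [-1.0, 0.002, -0.001]]
wrist_force: [-0.6, -2.1, 1.2]
finger_gap: 0.0853
```

```bash
python3 look.py 7
```

```text
11.15 [ 0.4754 -0.0211  0.0316] 1.46 [-0.6 -2.1  1.2]
```

View pics/w7.png

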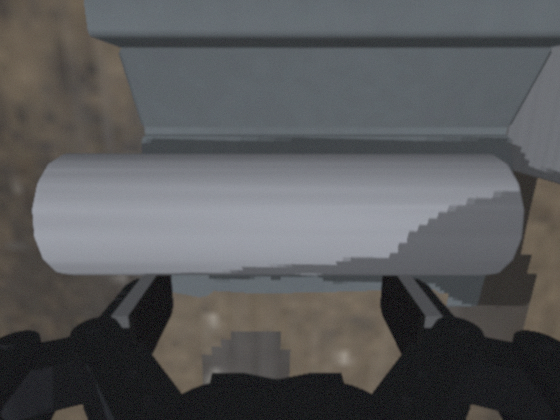

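servo_tool(plan=[[[0, 2, 0, 0], [-1, 4, 0, 0], [-1, 6, 0, 0], [-1, 8, 0, 0], [-2, 10, 0, 0], [-2, 11, 0, 0], [-2, 12, 0, 0], [-2, 13, 0, 0], [-2, 14, 0, 0], [-2, 15, 0, 0], [-2, 16, 0, 0], [-2, 16, 0, 0]]])

```text
time_s: 12.75
eef_pos: [0.4749, -0.0046, 0.0337]
eef_rot: [[-0.001, -0.026, 1.0], [0.003, 1.0, 0.026], [-1.0, 0.003, -0.001]]
wrist_force: [0.5, 0.6, -0.2]
finger_gap: 0.0855
```

```bash
python3 look.py 8
```

```text
12.75 [ 0.4749 -0.0046  0.0337] 1.49 [ 0.5  0.6 -0.2]
```

View pics/w8.png

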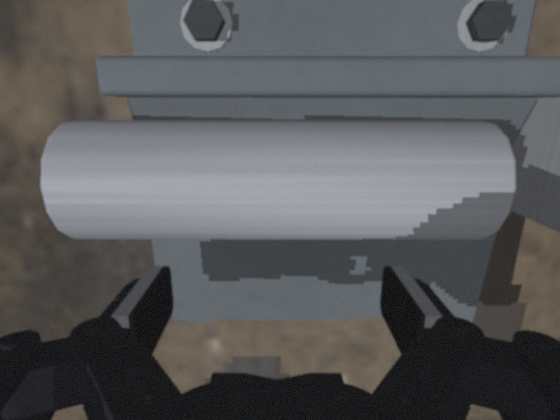

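```bash
python3 bar.py 8 0.049 42,180 515,172;python3 bar.py 8 0.044 42,180 515,172; python3 bar.py 8 0.027 280,120 280,240
```

```text
42,180 [0.4004 0.0428 0.049 ] [-0.112   0.0051]
515,172 [0.5471 0.0493 0.049 ] [0.0348 0.0079]
42,180 [0.3971 0.0416 0.044 ] [-0.1153  0.004 ]
515,172 [0.5506 0.0485 0.044 ] [0.0382 0.007 ]
280,120 [0.4742 0.0621 0.027 ] [-0.0377  0.0225]
280,240 [0.4756 0.0161 0.027 ] [-0.0375 -0.0235]
```

The bar has dropped into the groove: its edges measure v_y = -23.5 and +22.5, its yaw is about 0, and its +x end is about 24 mm short of the stop. Next I lift off, shut the fingers, turn 90° and go behind the near end (x about 0.399).

servo_tool(plan=[[[-15, -5, 0, 0], [-60, -5, 0, 0], [-100, 0, 0, 0], [-110, 5, -10, -1], [-110, 10, -20, -2], [-110, 16, -32, -3], [-110, 22, -45, -4], [-110, 28, -58, -5], [-110, 34, -70, -6], [-110, 40, -82, -7], [-110, 42, -93, -8], [-110, 42, -93, -9]]], fingers=255, newtons=20)

```text
time_s: 14.35
eef_pos: [0.3803, 0.0344, 0.1448]
eef_rot: [[-0.001, -0.999, -0.032], [0.003, -0.032, 0.999], [-1.0, 0.0, 0.003]]
wrist_force: [0.7, 0.5, -0.1]
finger_gap: -0.0004
```

```bash
python3 look.py 9; python3 -c "
from rig import r;o=r.observe();print(o['joint_pos'].round(1),o['finger_gap'])"
```

```text
14.35 [0.3803 0.0344 0.1448] 91.83 [ 0.7  0.5 -0.1]
[  5.   -1.1 -39.6  51.4   0.2   3.5] -0.00028211619330044857
```

View pics/w9.png

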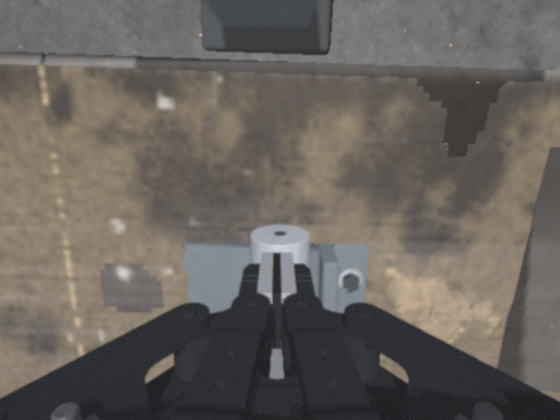

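View pics/c9.png

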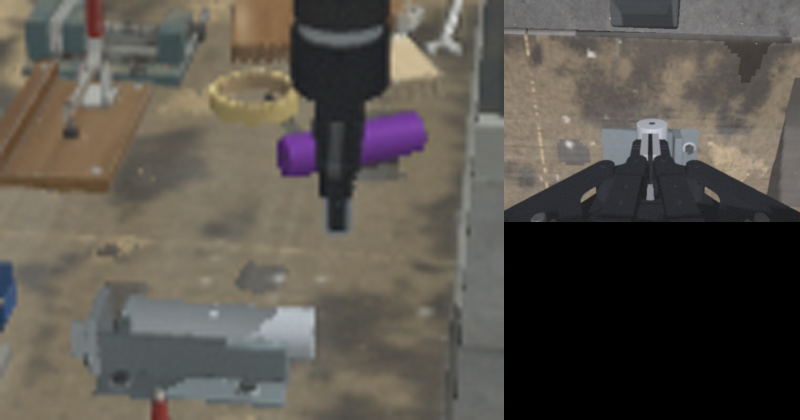

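```bash
python3 bar.py 9 0.027 280,233; python3 bar.py 9 0.027 251,236 309,236;python3 bar.py 9 0 186,246 366,246
```

```text
280,233 [0.399 0.039 0.027] [-0.1135  0.0014]
251,236 [0.402 0.018 0.027] [-0.111  -0.0198]
309,236 [0.4007 0.0602 0.027 ] [-0.1113  0.0225]
186,246 [ 0.4229 -0.0366  0.    ] [-0.0915 -0.0748]
366,246 [0.4182 0.1105 0.    ] [-0.0925  0.0723]
```

servo_tool(plan=[[[25, 1, 2, 0], [50, 1, 3, 0], [75, 1, 3, 0], [90, 1, 3, 0], [100, 1, 3, 0], [107, 1, 3, 0], [107, 1, 3, 0]]])

```text
time_s: 15.32
eef_pos: [0.3801, 0.0376, 0.0379]
eef_rot: [[-0.0, -1.0, -0.025], [0.003, -0.025, 1.0], [-1.0, -0.0, 0.003]]
wrist_force: [-0.9, 0.1, -0.2]
finger_gap: -0.0
```

```bash
python3 look.py 10
```

```text
15.325 [0.3801 0.0376 0.0379] 91.46 [-0.9  0.1 -0.2]
```

View pics/w10.png

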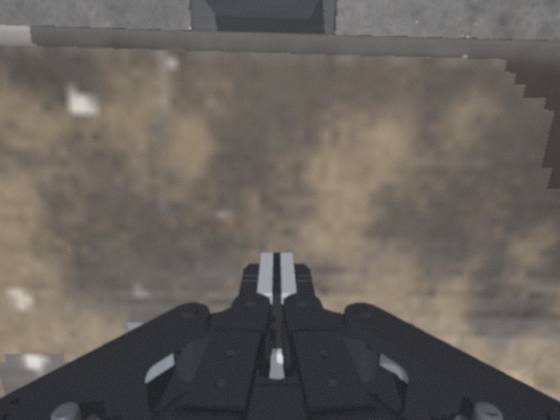

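View pics/c10.png

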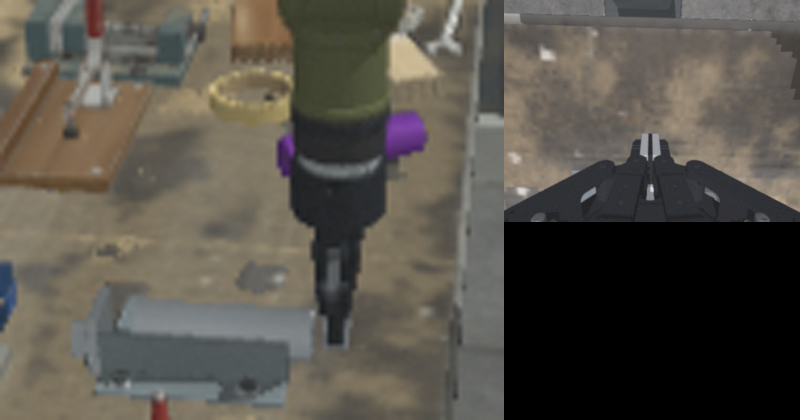

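servo_tool(plan=[[[0, -3, 0, 0], [0, -6, 0, 0], [0, -8, 0, 0], [0, -10, 0, 0], [0, -12, 0, 0], [0, -14, 0, 0], [0, -16, 0, 0], [0, -18, 0, 0], [0, -20, 0, 0], [0, -22, 0, 0], [0, -24, 0, 0], [0, -25, 0, 0]]])

```text
time_s: 16.92
eef_pos: [0.4057, 0.0383, 0.0383]
eef_rot: [[0.001, -1.0, -0.026], [0.003, -0.026, 1.0], [-1.0, -0.001, 0.003]]
wrist_force: [-2.6, -0.4, -0.4]
finger_gap: 0.0
```

Run:
```python
from rig import r
import cv2
s=r.snapshot("side")[190:250,240:310,::-1];t=r.snapshot("top")[170:240,205:305,::-1]
cv2.imwrite("pics/s11.png",cv2.resize(s,None,fx=10,fy=10,interpolation=cv2.INTER_CUBIC))
cv2.imwrite("pics/t11.png",cv2.resize(t,None,fx=7,fy=7,interpolation=cv2.INTER_CUBIC))
o=r.observe();print(o["eef_pos"],o["wrist_force"])
```

```text
[0.4057427  0.03834235 0.03837279] [-1.42098339  0.42933325 -0.90257007]
```

View pics/s11.png

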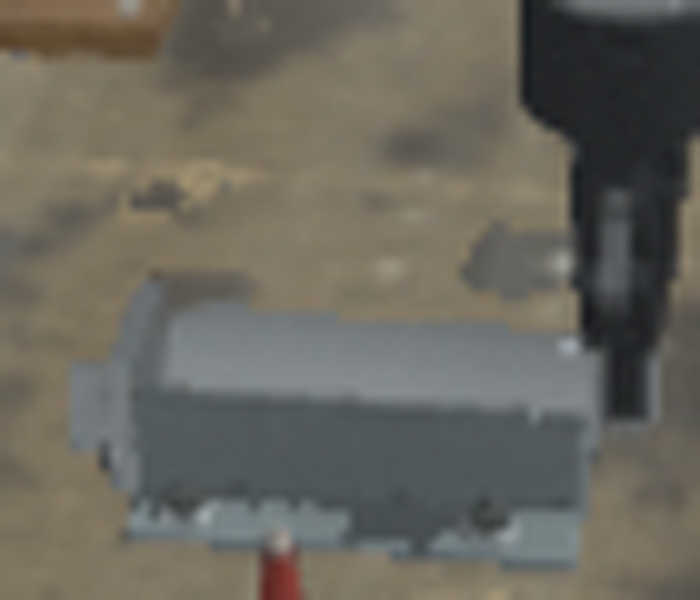

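View pics/t11.png

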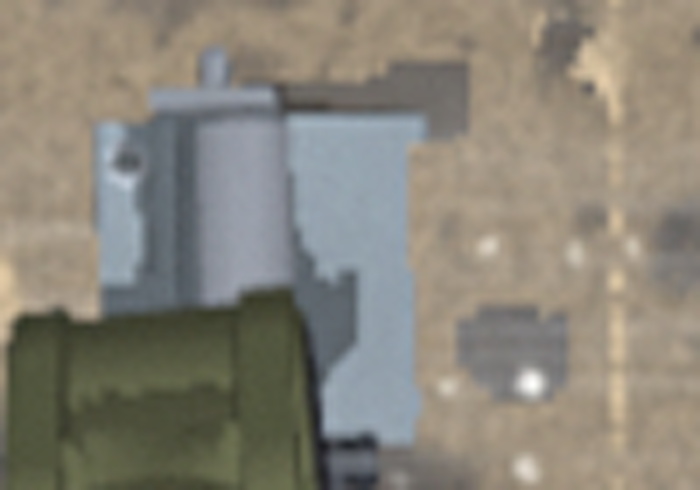

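It slides with about 2 N and the gap left is about 6 mm. From here I use millimetre steps and watch the force.

servo_tool(plan=[[[0, -1, 0, 0], [0, -2, 0, 0], [0, -3, 0, 0], [0, -4, 0, 0]]])

```text
time_s: 17.52
eef_pos: [0.4097, 0.0384, 0.0383]
eef_rot: [[0.001, -1.0, -0.026], [0.003, -0.026, 1.0], [-1.0, -0.001, 0.003]]
wrist_force: [-1.7, -0.5, 0.1]
finger_gap: 0.0
```

servo_tool(plan=[[[0, -0.5, 0, 0], [0, -1, 0, 0]]])

```text
time_s: 17.77
eef_pos: [0.4107, 0.0384, 0.0383]
eef_rot: [[0.001, -1.0, -0.026], [0.003, -0.026, 1.0], [-1.0, -0.001, 0.003]]
wrist_force: [-2.9, -0.2, 0.1]
finger_gap: -0.0003
```

servo_tool(plan=[[[0, -0.5, 0, 0], [0, -1, 0, 0]]])

```text
time_s: 18.02
eef_pos: [0.411, 0.0384, 0.0383]
eef_rot: [[-0.0, -1.0, -0.026], [0.003, -0.026, 1.0], [-1.0, 0.0, 0.003]]
wrist_force: [-5.6, 0.2, 3.5]
finger_gap: 0.0001
```

servo_tool(plan=[[[0, -0.4, 0, 0], [0, -0.7, 0, 0]]])

```text
time_s: 18.27
eef_pos: [0.411, 0.0384, 0.0381]
eef_rot: [[-0.002, -1.0, -0.026], [0.003, -0.026, 1.0], [-1.0, 0.002, 0.003]]
wrist_force: [-5.8, 0.3, 3.2]
finger_gap: -0.0
```

Run:
```python
from rig import r
import cv2
s=r.snapshot("side")[190:250,240:310,::-1];t=r.snapshot("top")[170:240,205:305,::-1]
cv2.imwrite("pics/s12.png",cv2.resize(s,None,fx=10,fy=10,interpolation=cv2.INTER_CUBIC))
cv2.imwrite("pics/t12.png",cv2.resize(t,None,fx=7,fy=7,interpolation=cv2.INTER_CUBIC))
o=r.observe();print(o["eef_pos"],o["wrist_force"],o["ft_torque"])
```

```text
[0.41099608 0.03843303 0.03813183] [-5.78322141 -0.57656271  2.5861245 ] [-6.54333000e-05  1.09286999e+00  3.40896102e-02]
```

View pics/s12.png

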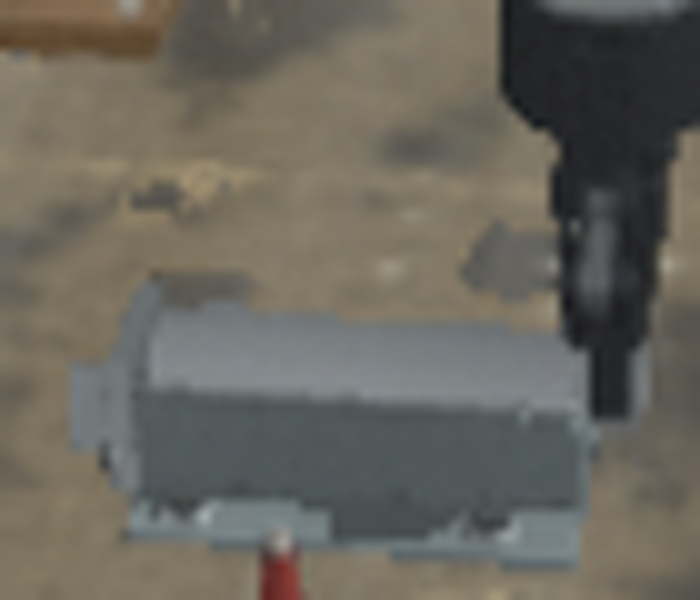

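View pics/t12.png

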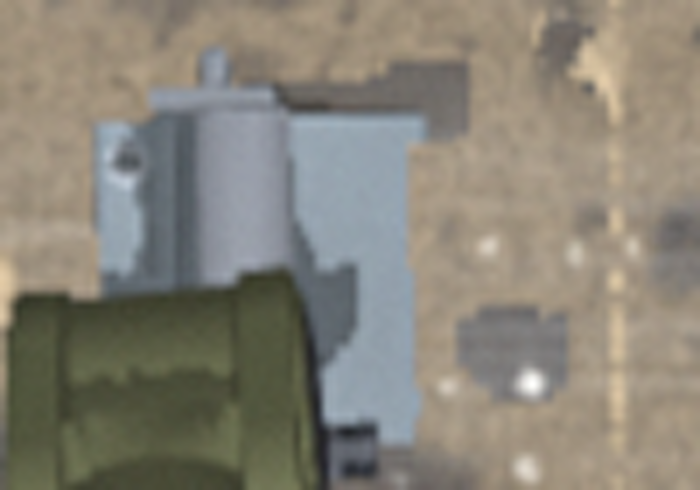

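servo_tool(plan=[[[0, -0.7, 0, 0], [0, -1.5, 0, 0]]])

```text
time_s: 18.62
eef_pos: [0.4111, 0.0384, 0.0379]
eef_rot: [[-0.004, -1.0, -0.026], [0.003, -0.026, 1.0], [-1.0, 0.004, 0.003]]
wrist_force: [-7.8, -0.6, 3.8]
finger_gap: 0.0002
```

The force rises with no travel, so the bar is on the stop. I back off straight and then lift.

servo_tool(plan=[[[0, 3, 0, 0], [0, 8, 0, 0], [0, 18, 0, 0], [0, 27, 0, 0], [-15, 27, 0, 0], [-50, 27, 0, 0], [-90, 27, 0, 0], [-130, 20, 0, 0], [-160, 10, 0, 0], [-160, 10, 0, 0]]])

```text
time_s: 19.88
eef_pos: [0.4036, 0.0379, 0.2001]
eef_rot: [[0.001, -1.0, -0.026], [0.003, -0.026, 1.0], [-1.0, -0.001, 0.003]]
wrist_force: [1.1, -0.2, -0.3]
finger_gap: -0.0006
```

servo_tool(plan=[[[0, -10, -40, 0], [0, -30, -90, 0], [0, -40, -150, 0], [0, -40, -200, 0], [0, -40, -200, 0], [0, -40, -200, 0]]])

```text
time_s: 20.62
eef_pos: [0.4476, -0.1603, 0.1985]
eef_rot: [[-0.001, -1.0, -0.025], [0.005, -0.025, 1.0], [-1.0, 0.001, 0.005]]
wrist_force: [0.2, 0.8, 0.8]
finger_gap: 0.0001
```

```bash
python3 look.py 13
python3 - <<'E'
from rig import r
import cv2
s=r.snapshot("side")[190:250,240:310,::-1];f=r.snapshot("top");t=f[170:240,205:305,::-1]
cv2.imwrite("pics/topend.png",f[:,:,::-1])
cv2.imwrite("pics/s13.png",cv2.resize(s,None,fx=10,fy=10,interpolation=cv2.INTER_CUBIC))
cv2.imwrite("pics/t13.png",cv2.resize(t,None,fx=7,fy=7,interpolation=cv2.INTER_CUBIC))
E
```

```text
20.625 [ 0.4476 -0.1603  0.1985] 91.45 [0.2 0.8 0.8]
```

View pics/t13.png

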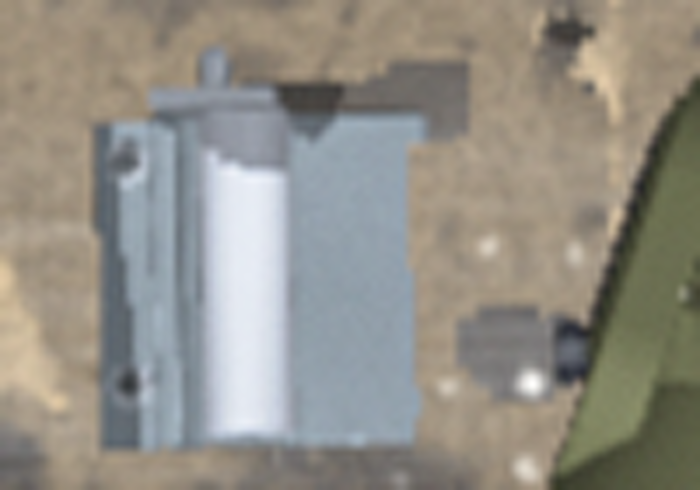

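View pics/s13.png

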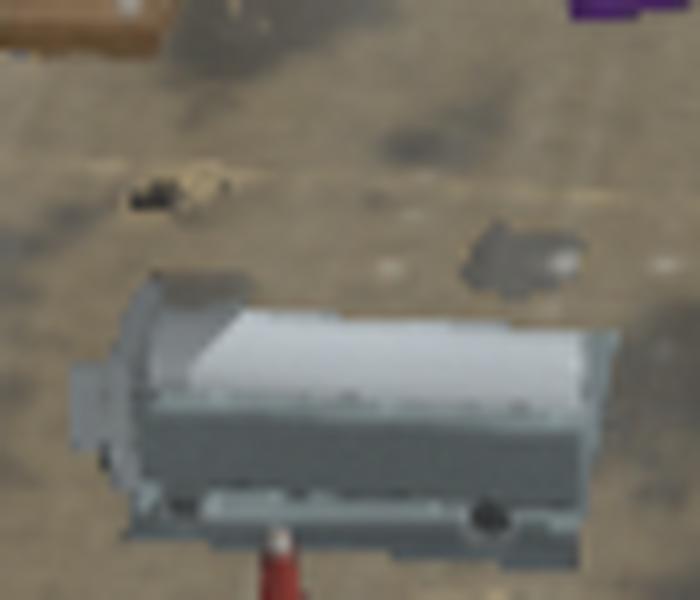

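View pics/topend.png

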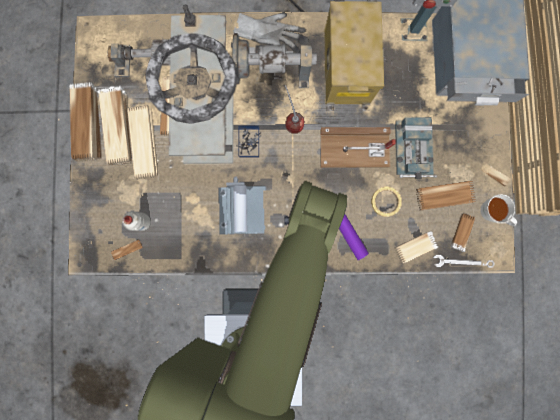

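The bar lies in the groove against the plate. Its near end, at crop (245,435), is just inside the open end. The bystanders have not moved and the arm is clear. One numeric check, then I hand in.

Run:
```python
from rig import r
from h import *
p=r.camera_params("top")
for x,y in((245,436),(203,300),(290,300)): print(onz(p,205+x/7-.4,170+y/7-.4,.047 if y>400 else .027).round(4))
r.close_job()
```

```text
[0.4232 0.0388 0.047 ]
[0.487  0.0596 0.027 ]
[0.4869 0.0192 0.027 ]
the job is handed in; nothing more can be done
```

The bar is in the V groove with its end against the stop plate, and I handed the job in at about 21 s. No verdict was reported.

**What I did:** I rolled the aluminium bar with both open fingertips, pushing below its axis. It was still askew partway across the bench, so I moved the fingers towards its trailing end, and it came square against the ramp toe. It then rolled up the ramp and dropped into the groove. I shut the fingers, turned the gripper 90° and pushed the near end along the groove.

**Last checks:**

| Check | Result |
|---|---|
| Force while sliding | about 2–3 N |
| Force at the stop | rose to about 8 N with no further travel |
| Near end of the bar | x = 0.423 m (0.4225 m expected when seated) |
| Middle of the bar, across the groove | y = 0.039 m (about 0.040 m expected) |
| Bystanders | appear unmoved in the final top view, by eye only |
| Arm | about 0.2 m up, clear of everything |

**What disagreed:** the ramp toe edge looked ragged and gave a different angle from the other edges, so I left it out of the V-rest measurement. At the stop there was also a small upward force of about 3–4 N on the tool, which I took to be friction. No check failed.

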